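# Grease the centrifuge's drive bearing through its tilted nipple

### The arm

A 7-joint arm with a two-finger parallel gripper is mounted at the origin on the work surface. World frame = base frame: x ahead of the robot, y to its left, z up, the work surface at z = 0. Lengths are in m, angles in rad, forces in N, time in s.
With the tool pointing down it reaches from about 0.4 to 0.875 m from the base axis. Payload 19.3 kg.
Tool frame: the origin (TCP) lies at the very end of the fingers, on their centre line; the grasp point (between the pads) lies 19 mm behind it; z points along the fingers, y is the line along which they close (so a half turn about z gives the same grasp; the last joint's range is limited). The gripper opens to 85 mm and grips with 20 to 120 N. Pads are 22 mm wide; open, the fingers measure 114 mm over their backs; the gripper's body (76 mm by 85 mm) begins 54 mm behind the grasp point. The pads swing forward as they close: fully open they stand 13 mm farther back than shut.
Start: joints at [-1.304, 0.521, -0.036, 1.599, 0.021, 1.021, -0.113], TCP at [0.207, 0.59, 0.231] pointing down, gripper open.
Joint ranges: [-2.91, 2.91], [-0.3, 2.13], [-1.5, 1.42], [0.17, 2.43], [-1.26, 4.41], [0.16, 1.93], [-2.52, 2.52]. Speed limits (rad/s): [1.89, 1.89, 2.39, 2.39, 3.01, 3.01, 3.01].

### API

Orientations are given as [roll, pitch, yaw] about the fixed x, y, z axes, in that order (R = Rz(yaw) Ry(pitch) Rx(roll)).
In Python, from workcell import bot gives the robot as it stands.
- The arm moves only by the tool carry_out, never from a script. Its argument "rows" is a list that holds one entry, the list of rows, each a list of 4 numbers: the shift along the tool's x, y, z in m, then the turn about the tool's z in degrees. In form: [[[x, y, z, twist], ...]]. A call has 1 to 12 rows; each row is the pose to reach, as a shift and turn from the pose commanded when the call began, along the tool's axes at that moment; what a row does not reach only later rows make up. A row lasts 1/12 s, in which the tool goes at most 41.7 mm and 7.16 degrees, less where a joint would pass 70% of its speed; a pose out of reach is approached as far as the arm can. A call with a gripper value outside its range is refused whole. "grip" is the finger opening in m, from 0 to 0.0854, set as the call begins (left out, the last holds). The fingers move at their own pace and stop on an object; "grip_force" is the grip in N (left out, the last holds). Time passes only in rows, so rows that repeat a pose let the fingers close. It gives the time, the measured TCP pose, the force, the opening and the grip force at its end, in the units of the state.
- bot.observe(): the state, without advancing time (a new reading comes with each control period).
- bot.grab_frame(name): name is "side" or "top"; returns a dict with "pixels" (400x640x3 uint8, red, green, blue), "K" (3x3 intrinsics, pixels), "pose" (4x4, takes a point from camera to world coordinates). Camera axes: x right, y down, z forward; pixel columns grow to the right and rows downward; lengths in m; the calibration is good to about 2 mm. A picture is of the moment at which its call begins. There is no depth.
- bot.job_done(): hands the job in; it is judged then, once.
Trained networks look in a picture, given as the dict that the camera call returned (one of the last four; its "shot" number tells which), for a name from the list of things; names that differ only in an ending like _2 or _b are one class to them, and where a whole thing is asked for, a point or a joint stands for the part that bears it (a point fixed in the world has none). Each returns a list of dicts, best first, with "conf" (0 to 1); they miss things now and then, are a little off and sometimes report something else, mostly with a low value. They report only what shows in the picture. A call takes as long as a camera call. They do not tell look-alikes from the thing itself.
- bot.look_for(picture, label): "position" ([column, row] in pixels, amid what is visible of it).
- bot.regions_of(picture, label): "region" (400x640 bool, what is visible of it) and "position" ([column, row] in pixels, amid what is visible of it).
- bot.spot_point(picture, label): "position" ([column, row] in pixels: a listed point, or the origin of a listed thing).
The state is a dict: "clock": time; "qpos": joint angles; "qd": joint speeds; "joint_efforts": joint torques, N m; "position": TCP position; "tool_rot": TCP orientation; "force": force on the tool from outside, world axes, zero at the start; "moment": the same for the moment, N m; "grip_width": finger opening in m; "finger_force": force on a finger pad.
Only numpy, scipy, OpenCV 4.12 (cv2) and the standard library are available. Lean on these libraries where they do the work, as an engineer would, in place of code of your own. Each camera call takes 0.05 s, during which the arm holds its last target. There are 200 camera calls.

### The job

Take the yellow hand greaser out of its blue stand, press its coupler squarely onto the tilted grease nipple on the centrifuge's bearing housing until it snaps past the two latch rollers, and keep pushing so that the red spring collar stays pressed fully home for two seconds or more. Finish like that, still gripping the greaser and holding it home against the spring: do not let go or back off. Leave the other things on the bench where they are.

Things in the scene. Friction and masses are not known exactly. Their poses are not given: they have to be found in the camera images.
- greaser_mid (a point): Hand greaser, a loose, straight tool 130 mm long, 0.28 kg, standing upright in its stand, coupler down; it is round, so any yaw will do. This point is on its axis half-way up, 65 mm from either end. z points along the tool from coupler to butt. From the coupler's mouth up: steel coupler (0 to 36 mm), cone (36 to 46 mm), yellow barrel 32 mm in diameter (46 to 122 mm, black bands at both ends), rounded butt (to 130 mm).
- greaser_grip (a point): Point on the greaser's axis where it is best gripped across the barrel: 95 mm from the mouth, 35 mm below the butt. Same axes as greaser_mid. In the stand it is 55 mm above the stand's top.
- greaser_mouth (a point): Centre of the greaser's coupler mouth (its lower end); z points from the mouth towards the butt. The coupler is an open socket 36 mm deep: mouth bore 18 mm, then 16 mm from 10 mm up; outside, a lip 28 mm in diameter from 3 to 6 mm above the mouth (24 mm at the mouth itself), narrowing to a neck 22 mm in diameter from 10 mm up.
- greaser: The greaser as a whole; its origin is the centre of the mouth, same as greaser_mouth.
- stand_mouth (a point): Blue plastic stand, a fixed block 90 x 90 x 50 mm; this is the centre of its hole at its top face, 50 mm above the table. The hole is 36 mm wide and 40 mm deep and holds the greaser upright; lift the greaser straight up by at least 45 mm to free it.
- housing: Grey bearing housing, fixed: foot 150 x 70 x 14 mm with two bolts, a 76 mm diameter, 60 mm long barrel across y with its axis 50 mm up, and a shaft stub 110 mm long. Origin under its centre on the table. The nipple leans towards the housing's own -x, 0.45 rad (26 degrees) from vertical.
- nipple_base (a point): Foot of the brass grease nipple on the boss of the housing. z points outwards along the nipple's axis, tilted 0.45 rad from vertical; the greaser's z must lie along it. Beside the nipple, at +y and -y, 23.5 mm up, two spring-loaded steel latch rollers (10 mm thick) leave a 23 mm gap and give way up to 5 mm each, on brackets that reach 32 mm from the axis and 30 mm up.
- nipple_tip (a point): Tip of the nipple, 36 mm out from nipple_base on the same axis and with the same axes. The nipple is 12 mm in diameter with a coned tip 5 mm wide.
- collar (a joint): Travel (m) of the red sprung collar, 23 mm wide, round the nipple, pushed by the coupler's mouth: 0 free (face 22 mm out from nipple_base), 0.014 fully home at its stop (face 8 mm out). Its spring pushes back with 4 N at 0 and 11.5 N at 0.014. After the snap it rests near 0.008 if left alone; a steady push of about 11 N holds it home, which it counts as beyond 0.011.
- collar_face (a point): Centre of the collar's outer face; z outwards along the nipple's axis. The coupler's lip meets the latch rollers just before its mouth meets this face; riding over them takes a push of about 10 to 15 N, which drops sharply (the snap) as the rollers close behind the lip, at a collar travel of 5 to 8 mm.
- reagent: Amber bottle, loose, 60 mm wide, 130 mm tall: leave alone. Origin under its centre.
- beaker: Glass beaker, loose, 70 mm wide, 85 mm tall: leave alone. Origin under its centre.
- spanner: Steel spanner 150 mm long lying flat: leave alone. Origin under its middle.
- parts_tray: Steel tray 120 x 160 x 25 mm: leave alone. Origin under its centre.
- hub_nut: Dark flanged hub nut 40 mm wide, 34 mm tall, in the tray: leave alone. Origin under its centre.
- tube_bucket: Blue cup 38 mm wide, 75 mm tall, standing between the stand and the housing: leave alone. Origin under its centre.
- tube_rack: Blue rack of capped tubes 100 x 190 mm, 111 mm tall: leave alone. Origin under its centre.
Not all that is in view belongs to the job. There is more than one size of the greaser; the job needs the middle-sized. Leave any green look-alike of the housing alone.

How it is judged:
By the outcome, as a careful person would: the job done as asked, in the order asked, and still so for the second after the job is handed in, while the arm keeps its last pose, push and grip.
It also fails if it takes over 45 s, if anything falls off the work surface, if the arm or the gripper's body presses on something with over 40 N, if the wrist force passes 120 N, or if a joint passes its speed limit or range.

## Working session

There is one attempt and no reset: what is moved stays moved. The work goes in short steps, Python scripts to look and compute and a tool call to move; the robot and the scene stay as the last step left them, time stands still between calls to the robot, and variables do not carry over. Pictures are saved under pics/ and viewed, at most 10 in all, crops included, and the job is handed in when it is done.

Besides the shell and the picture viewer there is one more tool, called after ">>>" as name(argument=value, ...) on one line, values as JSON. carry_out: Moves the arm, as the interface text tells. Its arguments: {"type":"object","properties":{"rows":{"type":"array","items":{"type":"array","items":{"type":"array","items":{"type":"number"}}}},"grip":{"type":"number"},"grip_force":{"type":"number"}},"required":["rows"]}

```bash
mkdir -p pics
cat > h.py <<'E'
import numpy as np, cv2
from scipy.spatial.transform import Rotation as R
from workcell import bot
def ray(f,p):
    T=np.array(f["pose"]);K=np.array(f["K"])
    d=T[:3,:3]@np.linalg.inv(K)@np.array([p[0],p[1],1.]);return T[:3,3],d/np.linalg.norm(d)
def tri(f1,p1,f2,p2):
    A=np.zeros((3,3));b=np.zeros(3);L=[ray(f1,p1),ray(f2,p2)]
    for o,d in L:
        P=np.eye(3)-np.outer(d,d);A+=P;b+=P@o
    x=np.linalg.solve(A,b);return x,[float(np.linalg.norm(np.cross(x-o,d))) for o,d in L]
def onz(f,p,z):
    o,d=ray(f,p);return o+d*(z-o[2])/d[2]
def proj(f,X):
    T=np.linalg.inv(np.array(f["pose"]));c=T[:3,:3]@np.array(X)+T[:3,3];u=np.array(f["K"])@c;return u[:2]/u[2]
def save(f,n,crop=None,s=1):
    im=f["pixels"][:,:,::-1]
    if crop: im=im[crop[1]:crop[3],crop[0]:crop[2]]
    cv2.imwrite("pics/"+n,cv2.resize(im,None,fx=s,fy=s,interpolation=cv2.INTER_CUBIC))
E
python3 - <<'E'
from h import *
np.set_printoptions(precision=4,suppress=True)
s=bot.observe();print(s)
F={n:bot.grab_frame(n) for n in("side","top")}
for n,f in F.items():
    save(f,n+"0.png");print(n,f["pose"],f["K"])
    for l in("greaser_mid","greaser_grip","greaser_mouth","stand_mouth","housing","nipple_base","nipple_tip","collar_face","tube_bucket","reagent","beaker","tube_rack"):
        print(n,l,[(np.round(d["position"],1),round(d["conf"],2)) for d in bot.spot_point(f,l)][:5])
E
```

```text
{'clock': 0.0, 'qpos': array([-1.3042,  0.522 , -0.0364,  1.6   ,  0.0212,  1.0211, -0.1128]), 'qd': array([ 0.0003, -0.0017,  0.0001, -0.0008,  0.0004, -0.0001,  0.0004]), 'joint_efforts': array([ -0.0015, -92.7125,   1.9788, -36.9917,   0.0177,   0.0084,
        -0.    ]), 'position': array([0.2064, 0.5896, 0.2307]), 'tool_rot': array([-3.1404,  0.0001,  2.8048]), 'force': array([-0.4092, -0.2458,  0.3342]), 'moment': array([-0.0492,  0.0641,  0.007 ]), 'finger_force': 0.0, 'grip_width': 0.0850157709159324}
side [[-0.9846 -0.1226  0.1248  0.4575]
 [-0.1746  0.7325 -0.658   0.6873]
 [-0.0107 -0.6696 -0.7426  0.9223]
 [ 0.      0.      0.      1.    ]] [[433.1085   0.     313.9767]
 [  0.     433.1085 198.6717]
 [  0.       0.       1.    ]]
side greaser_mid [(array([291.5, 159.3]), 0.56), (array([336.3, 188.3]), 0.52), (array([332.6, 160.1]), 0.51)]
side greaser_grip [(array([292.8, 148.8]), 0.86), (array([331.2, 184.5]), 0.75), (array([330.3, 153.2]), 0.51)]
side greaser_mouth [(array([296.7, 183.7]), 0.74), (array([335.1, 201.2]), 0.65), (array([332.2, 177.7]), 0.64), (array([374.
[... 1159 characters left out ...]
, 0.53), (array([340.3, 209.8]), 0.5)]
top stand_mouth [(array([376.3, 199.8]), 0.96)]
top housing [(array([206.6, 185.4]), 0.9), (array([260.4, 190.5]), 0.72)]
top nipple_base [(array([199.2, 187.6]), 0.83), (array([257.2, 196.4]), 0.66)]
top nipple_tip [(array([252.8, 199.2]), 0.82), (array([192.8, 193.3]), 0.56), (array([334.5, 145.9]), 0.35)]
top collar_face [(array([194.5, 194. ]), 0.53), (array([255.2, 199.1]), 0.45)]
top tube_bucket [(array([303.1, 182.4]), 0.72)]
top reagent [(array([285.6, 143.4]), 0.58)]
top beaker [(array([334. , 146.1]), 0.79), (array([314.9, 252.2]), 0.73), (array([261.5, 191.3]), 0.36), (array([256.3, 194.4]), 0.3)]
top tube_rack [(array([442.8, 210. ]), 0.88)]
```

View pics/side0.png

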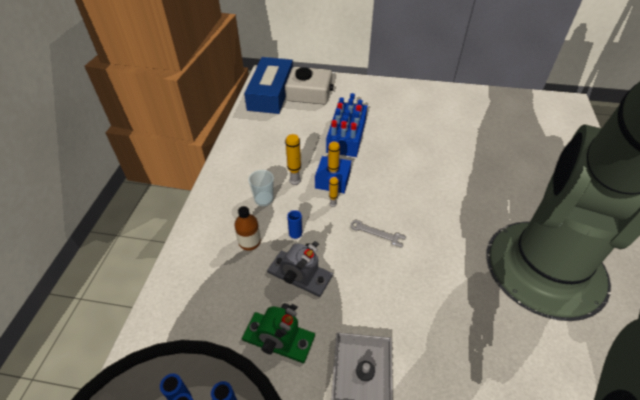

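View pics/top0.png

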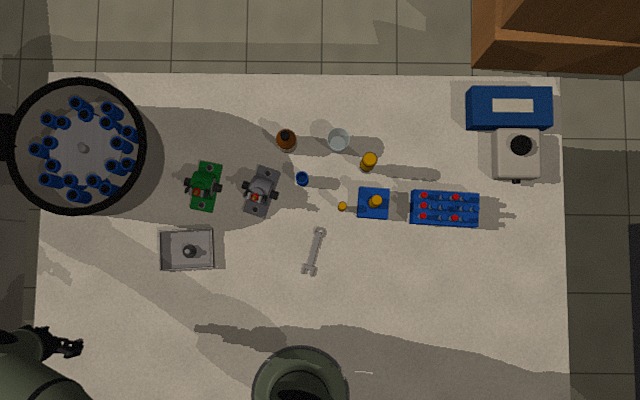

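Greaser candidates are: tall one on the table at side (293,155) / top (369,161); the one in the blue stand at side (334,155) / top (375,202); the small one at side (333,190) / top (341,207). The one in the stand is the middle-sized, as the task describes. The grey housing is at side (302,268) / top (260,190), and the green one is the look-alike. I'll confirm both in a crop and measure.

Run:
```python
from h import *
np.set_printoptions(precision=4,suppress=True)
S=bot.grab_frame("side");T=bot.grab_frame("top")
a=S["pixels"][130:310,240:400,::-1];b=T["pixels"][130:230,215:415,::-1]
a=cv2.resize(a,None,fx=3.3,fy=3.3,interpolation=cv2.INTER_CUBIC);
cv2.imwrite("pics/crop1.png",a);save(T,"crop2.png",(220,130,420,230),4)
def near(f,l,p,r=14):
    c=[d for d in bot.spot_point(f,l) if np.hypot(*(np.array(d["position"])-p))<r]
    return np.array(c[0]["position"]) if c else None
for l,ps,pt in(("greaser_mid",(334,158),(372,203)),("greaser_grip",(333,152),(374,202)),("greaser_mouth",(333,178),(373,205)),("nipple_base",(304,256),(257,196)),("nipple_tip",(309,253),(253,199)),("collar_face",(310,253),(255,199)),("housing",(299,274),(260,190)),("tube_bucket",(297,232),(303,182))):
    p,q=near(S,l,ps),near(T,l,pt)
    print(l,p,q, tri(S,p,T,q) if p is not None and q is not None else "")
q=near(T,"stand_mouth",(376,200));print("stand",onz(T,q,.05))
# greaser top from regions
for n,f,p in(("side",S,(333,155)),("top",T,(375,202))):
    for d in bot.regions_of(f,"greaser"):
        m=d["region"];ys,xs=np.where(m);print(n,d["conf"],d["position"],xs.min(),xs.max(),ys.min(),ys.max())
    for d in bot.regions_of(f,"housing"):
        m=d["region"];ys,xs=np.where(m);print(n,"housing",d["conf"],d["position"],cv2.minAreaRect(np.c_[xs,ys].astype(np.float32)))
```

```text
greaser_mid [332.  160.8] [370.6 201.9] (array([ 0.5696, -0.198 ,  0.0913]), [0.002635033716040017, 0.0026350337160397507])
greaser_grip [331.9 154.1] [372.6 202.3] (array([ 0.5687, -0.2015,  0.1132]), [0.004736933212929812, 0.0047369332129299285])
greaser_mouth None [373.9 204.2] 
nipple_base [304.  256.8] [253.9 195.5] (array([0.5841, 0.1372, 0.0985]), [0.0030633188697600272, 0.003063318869760101])
nipple_tip [310.2 251. ] [251.6 199.6] (array([0.5692, 0.1395, 0.1282]), [0.00264475404132182, 0.0026447540413220188])
collar_face [308.4 252.5] [255.9 196.4] (array([0.5779, 0.13  , 0.1076]), [0.00023162302632140187, 0.0002316230263211558])
housing [299.1 272.3] [259.2 192.4] (array([0.6004, 0.1314, 0.0202]), [0.0022307966367295195, 0.002230796636729668])
tube_bucket [297.8 232.2] [301.5 180.4] (array([0.6347, 0.0042, 0.0104]), [0.002576008764284637, 0.0025760087642849178])
stand [ 0.5624 -0.211   0.05  ]
side 0.75 [291.6, 154.9] 285 300 134 184
side 0.71 [335.4, 157.4] 327 338 141 171
side 0.57 [331.8, 190.2] 329 337 177 206
side housing 0.92 [302.5, 266.3] ((303.1335144042969, 262.7737731933594), (61.69199752807617, 48.659149169921875), 25.34617805480957)
side housing 0.74 [278.7, 335.5] ((280.4310302734375, 329.17242431640625), (68.15019226074219, 56.07999801635742), 21.801410675048828)
side housing 0.54 [330.4, 157.2] ((332.8223571777344, 156.98728942871094), (11.755763053894043, 30.35124397277832), 4.085616588592529)
top 0.83 [365.7, 163.5] 361 377 152 171
top housing 0.95 [205.4, 184.7] ((202.5, 186.5), (51.0, 37.0), 90.0)
top housing 0.6 [261.7, 191.9] ((260.34930419921875, 190.43150329589844), (36.063907623291016, 51.138519287109375), 6.009006023406982)
```

View pics/crop1.png

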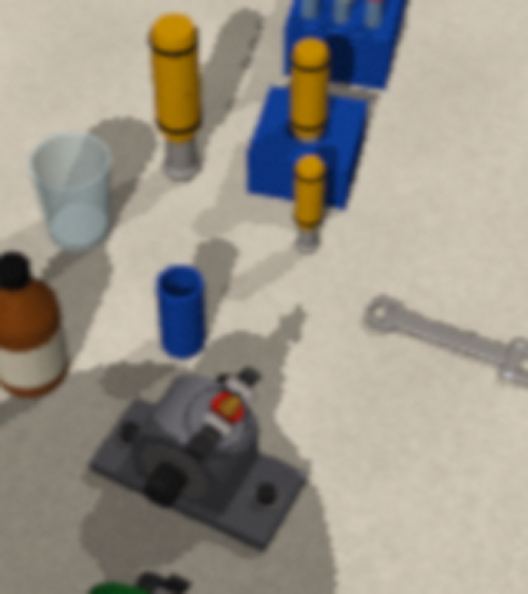

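View pics/crop2.png

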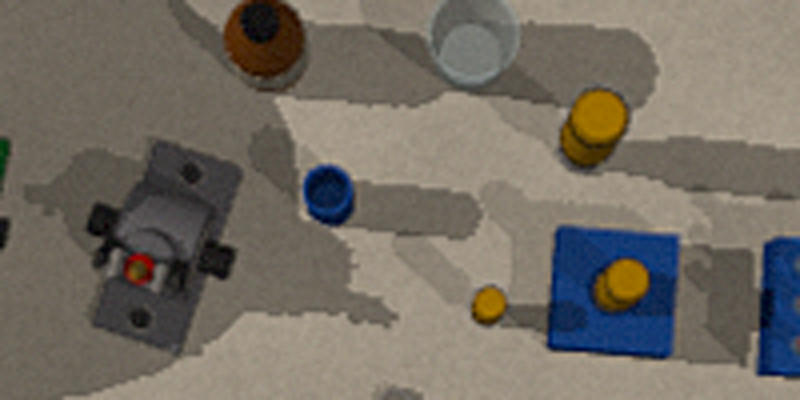

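The crops confirm it: the stand holds the mid-sized greaser (side crop (310,90)). The grey housing has the red collar and brass nipple at side ≈(309,253) / top ≈(254,197), leaning towards the robot. Moves only shift and twist, so the tool can't tilt. I'll pivot the greaser between the pads against the stand's rim. The closing line has to lie along the housing's y, so next I work out exact positions.

Run:
```python
from h import *
np.set_printoptions(precision=4,suppress=True)
S=bot.grab_frame("side");T=bot.grab_frame("top")
print("stand sq", onz(T,(373.4,202.9),.05))
c=[onz(T,(220+x/4,130+y/4),.05)[:2] for x,y in((555,227),(680,234),(672,355),(548,350))];print("sides",[np.linalg.norm(c[i]-c[i-1]) for i in range(4)])
print("butt top",onz(T,(376.75,200.25),.136), "stand nn",[onz(T,d["position"],.05) for d in bot.spot_point(T,"stand_mouth")])
for X in((.5624,-.211),(.558,-.211),(.5624,-.215)): print(X,[np.r_[proj(S,(*X,z)),proj(T,(*X,z))] for z in(.056,.132)])
print("collar",tri(S,(309.1,252.7),T,(254.5,197)))
f=[onz(T,(220+x/4,130+y/4),.014)[:2] for x,y in((155,140),(242,168),(178,352),(93,325))]
print("foot",np.mean(f,0),[np.linalg.norm(f[i]-f[i-1]) for i in range(4)],[np.degrees(np.arctan2(*(f[a]-f[b])[::-1])) for a,b in((3,0),(2,1))])
# nets averaged
import collections
acc=collections.defaultdict(list)
for k in range(4):
    S=bot.grab_frame("side");T=bot.grab_frame("top")
    for l,ps,pt in(("nipple_base",(304,256),(256,196)),("nipple_tip",(309,252),(252,199)),("collar_face",(309,253),(255,198)),("housing",(299,273),(260,191)),("greaser_grip",(332,154),(374,202)),("greaser_mid",(333,160),(372,202))):
        for n,f,p in(("S",S,ps),("T",T,pt)):
            acc[l,n]+=[d["position"] for d in bot.spot_point(f,l) if np.hypot(*(np.array(d["position"])-p))<9]
for l in("nipple_base","nipple_tip","collar_face","housing","greaser_grip","greaser_mid"):
    if acc[l,"S"] and acc[l,"T"]:
        p,q=np.median(acc[l,"S"],0),np.median(acc[l,"T"],0);print(l,p,q,*tri(S,p,T,q))
```

```text
stand sq [ 0.5677 -0.2104  0.05  ]
sides [np.float64(0.09139984056984751), np.float64(0.09270582025664197), np.float64(0.0899637161394936), np.float64(0.0914246675556918)]
butt top [ 0.5679 -0.211   0.136 ] stand nn [array([ 0.5682, -0.201 ,  0.05  ])]
(0.5624, -0.211) [array([335.8009, 167.1723, 373.7946, 204.5225]), array([336.5387, 147.1728, 376.6053, 202.3353])]
(0.558, -0.211) [array([337.3152, 167.3458, 373.7919, 206.013 ]), array([338.1252, 147.3453, 376.6032, 203.9028])]
(0.5624, -0.215) [array([335.9969, 166.2235, 375.1537, 204.5375]), array([336.7423, 146.2232, 378.0351, 202.3511])]
collar (array([0.5756, 0.1334, 0.1121]), [0.00015779630093807525, 0.00015779630093793883])
foot [0.6018 0.1242] [np.float64(0.14817758270629652), np.float64(0.06974451728980066), np.float64(0.147764664946139), np.float64(0.06751372181966984)] [np.float64(162.8277913885366), np.float64(161.9626579928027)]
nipple_base [304.95 254.5 ] [256.45 194.25] [0.5856 0.1299 0.0974] [0.0007914051195973017, 0.000791405119597551]
nipple_tip [310.5 251.6] [253.7 197.3] [0.5731 0.1347 0.119 ] [0.000860688887311787, 0.0008606888873119039]
collar_face [307.65 253.6 ] [253.  198.6] [0.5745 0.1376 0.1139] [0.0037830028323249825, 0.0037830028323251066]
housing [299.65 273.3 ] [261.15 192.25] [0.6013 0.1268 0.0085] [0.0013620475875549987, 0.0013620475875550707]
greaser_grip [332.2 152.5] [373.7 201.3] [ 0.5699 -0.2043  0.1167] [0.003280954480067302, 0.0032809544800673487]
greaser_mid [333.4 160.8] [372.3  199.55] [ 0.5716 -0.2036  0.0869] [0.002603685004841629, 0.0026036850048410413]
```

>>> carry_out(rows=[[[-0.015,-0.012,-0.01,0],[-0.045,-0.037,-0.02,-0.5],[-0.075,-0.063,-0.03,-1],[-0.107,-0.09,-0.04,-1],[-0.139,-0.118,-0.05,-1],[-0.171,-0.146,-0.06,-1],[-0.203,-0.174,-0.06,-1],[-0.235,-0.202,-0.06,-1],[-0.267,-0.23,-0.06,-1],[-0.293,-0.255,-0.06,-1],[-0.319,-0.278,-0.06,-1],[-0.33,-0.29,-0.06,-1]]], grip=0.055)

```text
clock: 6.4
position: [0.4241, 0.2027, 0.2917]
tool_rot: [-3.141, 0.001, 2.818]
force: [-0.2, -0.8, -0.9]
grip_width: 0.055
finger_force: 0.0
```

```bash
cat >> h.py <<'E'
def to(X):
    "shift in tool axes from the measured TCP to world point X"
    s=bot.observe();M=R.from_euler("xyz",s["tool_rot"]).as_matrix();return M.T@(np.array(X)-s["position"]),s
E
python3 - <<'E'
from h import *
d,s=to((.5685,-.2105,.26));print(d,s["position"],s["tool_rot"],s["clock"],s["grip_width"])
E
```

```text
[-0.26833847 -0.34578725  0.03206521] [0.42412699 0.20272607 0.29167303] [-3.14142728e+00  1.24832029e-03  2.81770272e+00] 6.4 0.055014338440577217
```

>>> carry_out(rows=[[[-0.012,-0.016,0,0],[-0.035,-0.046,0,0],[-0.06,-0.078,0,0],[-0.084,-0.109,0,0],[-0.109,-0.141,0,0],[-0.133,-0.172,0,0],[-0.158,-0.203,0,0],[-0.182,-0.235,0,0],[-0.207,-0.266,0.005,0],[-0.231,-0.298,0.015,0],[-0.256,-0.33,0.025,0],[-0.268,-0.346,0.032,0]]])

```text
clock: 7.4
position: [0.5681, -0.2103, 0.2584]
tool_rot: [-3.14, 0.0, 2.819]
force: [0.3, 0.7, 0.2]
grip_width: 0.0555
finger_force: 0.0
```

Run:
```python
from h import *
d,s=to((.5685,-.2105,.088));print(d,s["position"],s["tool_rot"],s["clock"],s["grip_width"])
```

```text
[-0.0003712   0.00020122  0.1704222 ] [ 0.56813287 -0.21029194  0.2584222 ] [-3.13993674e+00  2.51977503e-04  2.81910971e+00] 7.4 0.05549427170812858
```

>>> carry_out(rows=[[[0,0,0.02,0],[0,0,0.05,0],[0,0,0.08,0],[0,0,0.11,0],[0,0,0.135,0],[0,0,0.155,0],[0,0,0.168,0],[0,0,0.17,0]]])

```text
clock: 8.07
position: [0.567, -0.2052, 0.0872]
tool_rot: [-3.141, -0.003, 2.822]
force: [-0.2, -0.1, 0.2]
grip_width: 0.0549
finger_force: 0.0
```

>>> carry_out(rows=[[[0,0,0,0],[0,0,0,0],[0,0,0,0],[0,0,0,0],[0,0,0,0],[0,0,0,0]]], grip=0.015, grip_force=25)

```text
clock: 8.57
position: [0.5686, -0.2058, 0.0903]
tool_rot: [3.142, 0.002, 2.822]
force: [-0.2, 0.0, 7.4]
grip_width: 0.0313
finger_force: 26.0
```

Run:
```python
from h import *
s=bot.observe();print(s)
f=bot.grab_frame("side");g=bot.grab_frame("top")
a=cv2.resize(f["pixels"][110:210,270:390,::-1],(600,500));b=cv2.resize(g["pixels"][150:250,335:415,::-1],(200,250))
a[:250,400:]=b;cv2.imwrite("pics/g1.png",a)
```

```text
{'clock': 8.5667, 'qpos': array([ 0.07287267,  0.6852813 ,  0.2599545 ,  1.77629109, -0.25202639,
        0.71072861,  1.71979375]), 'qd': array([-4.12871756e-04,  1.38769986e-03, -3.01880437e-05,  3.59848477e-04,
       -3.63402524e-04,  8.38954989e-05,  1.41898133e-04]), 'joint_efforts': array([-1.69923124e-01, -9.12330222e+01,  9.49876428e+00, -2.54935849e+01,
       -1.41701224e-02, -7.52274849e-03, -2.64815535e-03]), 'position': array([ 0.56860426, -0.20578549,  0.0902961 ]), 'tool_rot': array([3.14150738e+00, 1.78327360e-03, 2.82218903e+00]), 'force': array([-0.23622301,  0.03751346,  7.38774637]), 'moment': array([-0.04331239,  0.02587839,  0.0089624 ]), 'finger_force': 26.049865633249283, 'grip_width': 0.03134697232752687}
```

View pics/g1.png

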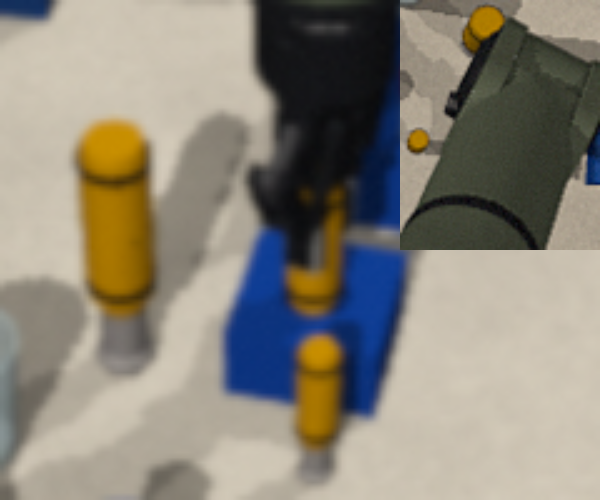

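Gripped by the barrel at side (333,160). Next I lift 22 mm, so the coupler stays in the hole, and check the reading.

>>> carry_out(rows=[[[0,0,-0.006,0],[0,0,-0.013,0],[0,0,-0.019,0],[0,0,-0.022,0],[0,0,-0.022,0],[0,0,-0.022,0]]])

```text
clock: 9.17
position: [0.568, -0.2055, 0.1115]
tool_rot: [3.142, 0.0, 2.822]
force: [-1.1, -0.5, -2.7]
grip_width: 0.0314
finger_force: 25.4
```

>>> carry_out(rows=[[[0.003,0,0,0],[0.007,0,0,0],[0.011,0,0,0],[0.015,0,0,0],[0.019,0,0,0],[0.023,0,0,0],[0.025,0,0,0],[0.025,0,0,0]]])

```text
clock: 9.83
position: [0.5437, -0.1977, 0.1113]
tool_rot: [-3.141, -0.0, 2.822]
force: [0.9, -5.1, -4.2]
grip_width: 0.0313
finger_force: 26.0
```

>>> carry_out(rows=[[[0,-0.002,0,0],[0,-0.004,0,0],[0,-0.005,0,0],[0,-0.005,0,0],[0,-0.005,0,0]]])

```text
clock: 10.25
position: [0.5426, -0.2023, 0.1112]
tool_rot: [3.141, -0.0, 2.822]
force: [0.1, -0.1, -2.5]
grip_width: 0.031
finger_force: 24.9
```

Run:
```python
from h import *
s=bot.observe();print(s["position"],s["force"],s["moment"])
f=bot.grab_frame("side");save(f,"t1.png",(290,110,370,210),6)
```

```text
[ 0.54262106 -0.20229731  0.11122534] [ 0.11877086 -0.08362409 -2.53194373] [ 0.06044987 -0.01991033  0.04384661]
```

View pics/t1.png

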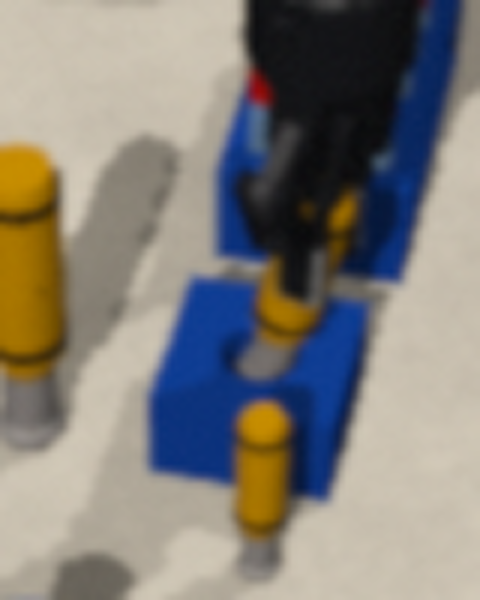

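The greaser pivots cleanly between the pads, butt leaning to the robot. I'll carry on to full tilt, then tighten.

>>> carry_out(rows=[[[0.003,0,0,0],[0.006,0,0,0],[0.009,0,0,0],[0.012,0,0,0],[0.015,0,0,0],[0.018,0,0,0],[0.0195,0,0,0],[0.0195,0,0,0]]])

```text
clock: 10.97
position: [0.5239, -0.1962, 0.1114]
tool_rot: [3.142, -0.0, 2.822]
force: [2.9, -0.7, -2.2]
grip_width: 0.0311
finger_force: 25.1
```

>>> carry_out(rows=[[[0,0,0,0],[0,0,0,0],[0,0,0,0]]], grip=0.01, grip_force=80)

```text
clock: 11.22
position: [0.5242, -0.1963, 0.1114]
tool_rot: [3.142, -0.0, 2.822]
force: [2.6, -1.2, -0.6]
grip_width: 0.0305
finger_force: 79.0
```

Run:
```python
from h import *
s=bot.observe();print(s["position"],s["force"],s["moment"],s["tool_rot"])
f=bot.grab_frame("side");h=(f["pixels"]).astype(int)
c=np.array(s["position"])+[0,0,.019]
u=np.array([np.cos(s["tool_rot"][2]),np.sin(s["tool_rot"][2]),0])
for th in(.35,.4,.45,.5,.55):
    a=np.sin(th)*u+np.array([0,0,np.cos(th)]);p=[proj(f,c+a*k) for k in(-.07,-.05,0,.033)]
    d=p[3]-p[0];print(th,np.round(p,1).tolist(),np.degrees(np.arctan2(d[0],-d[1])))
# yellow pixels axis
hsv=cv2.cvtColor(f["pixels"],cv2.COLOR_RGB2HSV);m=cv2.inRange(hsv,(15,150,90),(32,255,255));m[:,:322]=0;m[:128]=0;m[175:]=0
ys,xs=np.where(m>0);print(len(xs),xs.min(),xs.max(),ys.min(),ys.max())
for r in range(ys.min(),ys.max()+1,3): print(r,xs[ys==r])
im=f["pixels"][120:200,300:370,::-1].copy();cv2.imwrite("pics/t2.png",cv2.resize(im,None,fx=7,fy=7,interpolation=cv2.INTER_CUBIC))
```

```text
[ 0.52422198 -0.19634956  0.11135257] [ 2.55220566 -1.17036328 -0.59334368] [-0.1424386  -0.74447974  0.05587344] [ 3.14158386e+00 -7.70531781e-06  2.82222897e+00]
0.35 [[340.9, 167.3], [343.3, 163.3], [349.7, 152.7], [354.1, 145.3]] 31.00888063664741
0.4 [[339.9, 166.6], [342.6, 162.8], [349.7, 152.7], [354.6, 145.6]] 35.1290179040959
0.45 [[338.9, 165.9], [341.9, 162.2], [349.7, 152.7], [355.1, 146.0]] 39.25154081470088
0.5 [[337.9, 165.1], [341.2, 161.7], [349.7, 152.7], [355.6, 146.4]] 43.35449573403131
0.55 [[337.0, 164.3], [340.5, 161.1], [349.7, 152.7], [356.1, 146.8]] 47.41673759398144
120 336 356 144 167
144 [355]
147 [352 353 354 355 356]
150 [351 352 353 354 355]
153 []
156 [338 339 340 341 342]
159 [336 337 338 339 340 341 342]
162 [336 337 338 339 340 341 342 343 344 345]
165 [336 337 338 339 340 341 342 343]
```

View pics/t2.png

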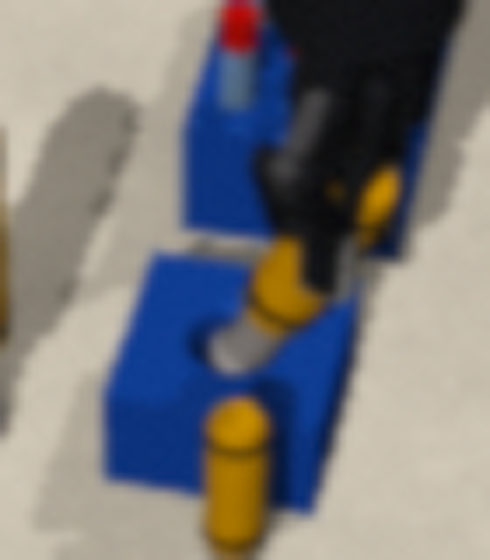

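Barrel end is at (340,164), butt at (355,146) and coupler at (334,170). That gives an image slope of about 41°, or a tilt of about 0.46 rad, as wanted. Now I lift it out and carry it to a pre-pose about 25 mm off the nipple tip along its axis.

>>> carry_out(rows=[[[-0.001,0,-0.008,0],[-0.001,0,-0.028,0],[-0.001,0,-0.056,0],[-0.001,0,-0.086,0],[0,0.002,-0.116,0],[0.005,0.015,-0.138,0],[0.014,0.04,-0.148,0],[0.024,0.07,-0.15,0],[0.034,0.1,-0.15,0],[0.045,0.132,-0.15,0],[0.056,0.164,-0.15,0],[0.067,0.195,-0.15,0]]])

```text
clock: 12.27
position: [0.5209, 0.0113, 0.2617]
tool_rot: [-3.141, -0.001, 2.822]
force: [0.5, 0.3, -2.9]
grip_width: 0.0303
finger_force: 79.7
```

>>> carry_out(rows=[[[0.009,0.027,0,0],[0.019,0.057,0,0],[0.029,0.085,0,0],[0.038,0.11,0,0],[0.044,0.126,0.005,0],[0.0465,0.133,0.015,0],[0.0465,0.134,0.025,0],[0.0465,0.134,0.025,0],[0.0465,0.134,0.025,0]]])

```text
clock: 13.02
position: [0.5194, 0.15, 0.2357]
tool_rot: [-3.14, -0.001, 2.821]
force: [-0.0, -0.8, -2.3]
grip_width: 0.0304
finger_force: 79.6
```

Run:
```python
from h import *
np.set_printoptions(precision=4,suppress=True)
S=bot.grab_frame("side");T=bot.grab_frame("top");s=bot.observe();print(s["clock"],s["position"],s["force"],s["moment"],s["tool_rot"],s["grip_width"])
c=s["position"]+np.array([0,0,.019]);u=np.array([np.cos(s["tool_rot"][2]),np.sin(s["tool_rot"][2]),0])
for th in(.4,.45,.5):
    a=np.sin(th)*u+np.array([0,0,np.cos(th)]);print(th,[proj(S,c+a*k).round(1) for k in(-.099,-.05,.031)],proj(T,c-a*.099))
for l in("greaser_mouth","nipple_tip","nipple_base","collar_face"):
  for n,f in(("S",S),("T",T)): print(l,n,[(np.round(d["position"],1).tolist(),round(d["conf"],2)) for d in bot.spot_point(f,l)])
a=cv2.resize(S["pixels"][160:300,270:370,::-1],(428,600),interpolation=cv2.INTER_CUBIC);b=cv2.resize(T["pixels"][150:250,215:277,::-1],(372,600),interpolation=cv2.INTER_CUBIC)
cv2.imwrite("pics/n1.png",np.hstack([a,b]))
```

```text
13.1167 [0.5199 0.1503 0.2366] [-0.2913 -0.0531 -2.0456] [-0.0116  0.0245 -0.0076] [-3.1411  0.0002  2.8204] 0.03006858893546607
0.4 [array([317. , 241.8]), array([325. , 232.3]), array([339.9, 214.6])] [250.2322 202.0653]
0.45 [array([315.2, 240.4]), array([324. , 231.6]), array([340.6, 215.1])] [250.6902 200.4468]
0.5 [array([313.4, 239. ]), array([323.1, 230.8]), array([341.2, 215.6])] [251.1252 198.8543]
greaser_mouth S [([294.1, 180.2], 0.62), ([315.7, 242.4], 0.52)]
greaser_mouth T [([365.7, 166.8], 0.58), ([344.2, 209.6], 0.55), ([255.1, 200.5], 0.19)]
nipple_tip S [([311.4, 253.1], 0.79), ([301.9, 271.8], 0.42)]
nipple_tip T [([253.7, 196.3], 0.59)]
nipple_base S [([304.5, 255.2], 0.74), ([281.9, 320.6], 0.72)]
nipple_base T [([255.7, 194.4], 0.63)]
collar_face S [([283.2, 314.3], 0.62), ([251.2, 242.3], 0.58), ([310.1, 251.7], 0.54)]
collar_face T [([255.3, 198.3], 0.58)]
```

View pics/n1.png

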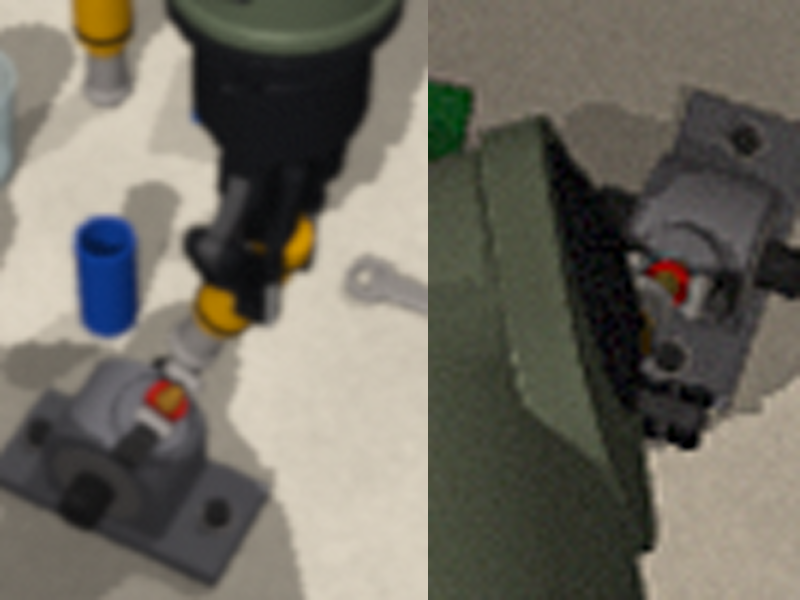

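Side view: the mouth is near (314,242) and the brass tip at (310,252). The tool is still about 20 mm too high for the axis line. I'll go in to about 15 mm off the tip and look again.

>>> carry_out(rows=[[[-0.001,0,0.005,0],[-0.002,0.001,0.013,0],[-0.003,0.001,0.022,0],[-0.004,0.001,0.03,0],[-0.005,0.001,0.033,0],[-0.005,0.001,0.033,0],[-0.005,0.001,0.033,0]]])

```text
clock: 14.1
position: [0.5248, 0.1509, 0.2031]
tool_rot: [-3.141, -0.0, 2.822]
force: [-0.8, -0.0, -2.3]
grip_width: 0.0304
finger_force: 79.6
```

Run:
```python
from h import *
np.set_printoptions(precision=4,suppress=True)
S=bot.grab_frame("side");s=bot.observe();print(s["clock"],s["position"],s["force"],s["moment"],s["tool_rot"])
c=s["position"]+np.array([0,0,.019]);u=np.array([np.cos(s["tool_rot"][2]),np.sin(s["tool_rot"][2]),0])
im=cv2.resize(S["pixels"][200:275,280:360,::-1],None,fx=8,fy=8,interpolation=cv2.INTER_CUBIC)
for th,col in((.4,(255,0,0)),(.45,(0,255,0)),(.5,(255,0,255))):
    a=np.sin(th)*u+np.array([0,0,np.cos(th)])
    for k in(-.099,-.053,.031):
        p=proj(S,c+a*k);print(th,k,p);cv2.circle(im,tuple(int(v) for v in (p+.5-[280,200])*8),4,col,-1)
for X in((.572,.1345,.120),): cv2.circle(im,tuple(int(v) for v in (proj(S,X)+.5-[280,200])*8),4,(255,255,0),-1)
cv2.imwrite("pics/n2.png",im)
```

```text
14.15 [0.5249 0.151  0.2034] [-0.4752 -0.1731 -2.0395] [0.0395 0.0371 0.0327] [3.1416 0.0001 2.8221]
0.4 -0.099 [314.8164 250.6362]
0.4 -0.053 [322.0259 242.3431]
0.4 0.031 [336.8119 225.3345]
0.45 -0.099 [313.0188 249.3192]
0.45 -0.053 [321.0249 241.6093]
0.45 0.031 [337.4436 225.7981]
0.5 -0.099 [311.262  247.9619]
0.5 -0.053 [320.0478 240.8524]
0.5 0.031 [338.059  226.2774]
```

View pics/n2.png

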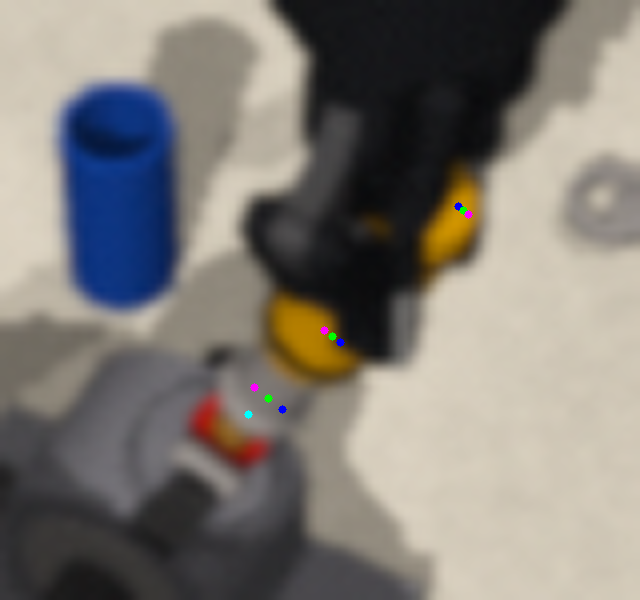

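Measured axis slope in the side view (about 47°) matches the 0.45 rad prediction, and the mouth (≈(312,249)) lines up with the tip (≈(311,252)) along the axis. Next I advance along it with force checks.

>>> carry_out(rows=[[[-0.0009,0,0.0018,0],[-0.0022,0,0.0045,0],[-0.0035,0,0.0072,0],[-0.0048,0,0.0099,0],[-0.0061,0,0.0126,0],[-0.0074,0,0.0153,0],[-0.0087,0,0.018,0],[-0.0096,0,0.0198,0],[-0.0096,0,0.0198,0],[-0.0096,0,0.0198,0]]])

```text
clock: 14.98
position: [0.5338, 0.1478, 0.1832]
tool_rot: [-3.141, -0.0, 2.822]
force: [-0.5, -1.0, -3.3]
grip_width: 0.0307
finger_force: 79.7
```

No contact forces, so it is sliding over the nipple. I raise the grip and go on.

>>> carry_out(rows=[[[-0.0005,0,0.001,0],[-0.0012,0,0.0025,0],[-0.002,0,0.004,0],[-0.0027,0,0.0055,0],[-0.0034,0,0.007,0],[-0.0034,0,0.007,0],[-0.0034,0,0.007,0]]], grip=0.01, grip_force=110)

```text
clock: 15.57
position: [0.5372, 0.1468, 0.1761]
tool_rot: [-3.141, 0.0, 2.822]
force: [3.2, -0.2, -10.8]
grip_width: 0.03
finger_force: 109.3
```

Run:
```python
from h import *
S=bot.grab_frame("side");s=bot.observe();print(s["clock"],s["position"],s["force"],s["moment"])
save(S,"n3.png",(280,200,360,275),8)
```

```text
15.6167 [0.53715962 0.14682891 0.17614958] [  2.8540767   -0.71797009 -10.17578913] [-0.20713753 -0.48811107  0.00553422]
```

View pics/n3.png

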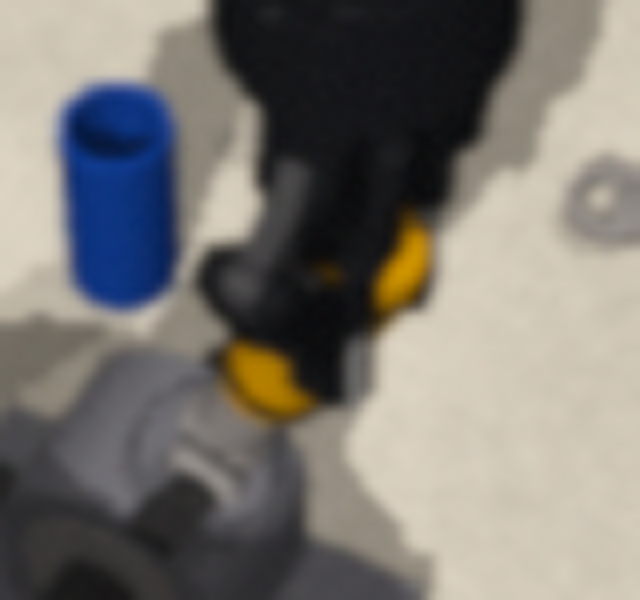

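The coupler now hides the red collar, at crop (228,430) → lip at (210,450). The tool is being pulled inwards with about 8 N, which suggests the rollers have closed behind the lip. I continue in small steps.

>>> carry_out(rows=[[[-0.0006,0,0.0013,0],[-0.0013,0,0.0027,0],[-0.0013,0,0.0027,0]]])

```text
clock: 15.87
position: [0.5383, 0.1465, 0.1738]
tool_rot: [-3.142, -0.0, 2.822]
force: [-2.9, -1.7, 1.9]
grip_width: 0.03
finger_force: 110.9
```

>>> carry_out(rows=[[[-0.0006,0,0.0013,0],[-0.0013,0,0.0027,0],[-0.0013,0,0.0027,0]]])

```text
clock: 16.12
position: [0.5395, 0.1462, 0.1712]
tool_rot: [3.142, -0.0, 2.822]
force: [-4.8, -0.8, 5.0]
grip_width: 0.0296
finger_force: 111.1
```

>>> carry_out(rows=[[[-0.0006,0,0.0013,0],[-0.0013,0,0.0027,0],[-0.0013,0,0.0027,0]]])

```text
clock: 16.37
position: [0.5406, 0.146, 0.1691]
tool_rot: [3.141, -0.001, 2.822]
force: [-10.2, -1.7, 17.9]
grip_width: 0.0299
finger_force: 112.4
```

>>> carry_out(rows=[[[-0.0006,0,0.0013,0],[-0.0013,0,0.0027,0],[-0.0013,0,0.0027,0]]])

```text
clock: 16.62
position: [0.5414, 0.1462, 0.1684]
tool_rot: [3.14, -0.001, 2.822]
force: [-28.2, -0.4, 59.4]
grip_width: 0.0297
finger_force: 116.9
```

The force climbs steeply along the axis (ratio 28/59 ≈ tan 0.45), so the collar is on its stop. I ease the push to a moderate level without leaving the stop and hold.

>>> carry_out(rows=[[[0.0004,0,-0.0008,0],[0.0007,0,-0.0015,0],[0.0007,0,-0.0015,0],[0.0007,0,-0.0015,0]]])

```text
clock: 16.95
position: [0.541, 0.1461, 0.1688]
tool_rot: [3.14, -0.001, 2.822]
force: [-17.1, -1.2, 35.0]
grip_width: 0.03
finger_force: 113.9
```

>>> carry_out(rows=[[[0,0,0,0],[0,0,0,0],[0,0,0,0],[0,0,0,0],[0,0,0,0],[0,0,0,0],[0,0,0,0],[0,0,0,0],[0,0,0,0],[0,0,0,0],[0,0,0,0],[0,0,0,0]]])

```text
clock: 17.95
position: [0.541, 0.146, 0.1689]
tool_rot: [3.141, -0.001, 2.822]
force: [-16.6, -0.8, 35.5]
grip_width: 0.0296
finger_force: 113.9
```

>>> carry_out(rows=[[[0,0,0,0],[0,0,0,0],[0,0,0,0],[0,0,0,0],[0,0,0,0],[0,0,0,0],[0,0,0,0],[0,0,0,0],[0,0,0,0],[0,0,0,0],[0,0,0,0],[0,0,0,0]]])

```text
clock: 18.95
position: [0.541, 0.1461, 0.1688]
tool_rot: [3.141, -0.001, 2.822]
force: [-17.3, -0.1, 34.8]
grip_width: 0.03
finger_force: 113.9
```

>>> carry_out(rows=[[[0,0,0,0],[0,0,0,0],[0,0,0,0],[0,0,0,0],[0,0,0,0],[0,0,0,0],[0,0,0,0],[0,0,0,0],[0,0,0,0],[0,0,0,0],[0,0,0,0],[0,0,0,0]]])

```text
clock: 19.95
position: [0.541, 0.146, 0.1688]
tool_rot: [3.141, -0.001, 2.822]
force: [-17.9, -0.6, 34.8]
grip_width: 0.0299
finger_force: 113.9
```

```bash
python3 -c "
from workcell import bot
s=bot.observe();print(s['clock'],s['force']);print(bot.job_done())"
```

```text
19.95 [-17.94472868  -0.60159251  34.78123769]
the job is handed in; nothing more can be done
None
```

I handed the job in at 19.95 s with the greaser still gripped and pushing about 40 N along the nipple axis, steady for 3 s; the snap and the collar being fully home are judged from force readings, not seen, because the coupler hides the collar.

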